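# Hang the spare solder reel on the bare post

## Task

Take the larger of the two solder reels standing on the bench and hang it over the bare post of the two-post reel stand: lower it until it sits flat on the stand's foot, rather than dropping it, and let go. Leave the small reel and the reel already on the stand where they are.

Things in the scene. Friction and masses are not known exactly. Their poses are not given: they have to be found in the camera images.
- reel_large: The spare large reel, to be hung: grey plastic, full of silvery solder, standing on one flange with its hole upright. 58 mm across (winding nearly flush with the flanges), 44 mm high, straight hole 32 mm across right through, about 0.3 kg. Origin: centre of its underside, on the hole's axis; z up. Can be gripped across its outside from above.
- bare_post (a point): Foot of the bare post, on its axis at the top face of the fixed stand's dark steel foot plate (210 x 80 x 12 mm, so 12 mm above the bench). Two equal steel posts 130 mm apart, each 10 mm thick, rise 62 mm above the plate; a reel sits on the other. x axis towards the other post, z up. A reel fully home has its underside at this point.
- reel_on_post: the reel already on the stand's other post, same kind and size as the large reel (58 mm across, 44 mm high), loose on its post; leave it there. Origin: centre of its underside.
- reel_small: the small solder reel standing on the bench, 40 mm across, 28 mm high, hole 18 mm; not wanted, leave it there. Origin: centre of its underside. (A roll of paper tape, 80 mm across and 19 mm high, also lies on the bench, at least 110 mm from either reel, centre to centre.)

How it is judged (in metres and radians):
At the end, for the whole second after the job is handed in: The large reel is on the bare post (its hole's centre within 15 mm of the post's axis), its underside within 5 mm of the foot plate, upright within 10 degrees and at rest; the reel already on the stand and the small reel are within 30 mm of where they were (horizontal distance between reel_large and bare_post below 0.015 m and z of reel_large in the frame of bare_post below 0.005 m and angle between reel_large's own z axis and vertical below 0.17 rad and linear speed of reel_large below 0.02 m/s and distance of each of reel_on_post, reel_small from where it was at the start of the episode below 0.03 m); the robot touches nothing.
It fails at once if the large reel falls down the post (faster than 0.6 m/s while around it) (horizontal distance between reel_large and bare_post below 0.015 m and z of reel_large in the frame of bare_post below 0.06 m and linear speed of reel_large above 0.6 m/s).
It fails at once if the reel already on the stand is lifted or pushed off (moved over 30 mm) (distance of reel_on_post from where it was at the start of the episode above 0.03 m).
It fails at once if the small reel is moved over 30 mm (distance of reel_small from where it was at the start of the episode above 0.03 m).
It also fails if it takes over 40 s, if anything falls off the work surface, if the arm or the gripper's body presses on something with over 40 N, if the wrist force passes 120 N, or if a joint passes its speed limit or range.

## Robot

A 6-joint arm with a two-finger parallel gripper is mounted at the origin on the work surface. World frame = base frame: x ahead of the robot, y to its left, z up, the work surface at z = 0. Lengths are in mm, angles in rad, forces in N, time in s.
With the tool pointing down it reaches from about 275 to 825 mm from the base axis. Payload 4.9 kg.
Tool frame: the origin (TCP) lies midway between the tips of the shut fingers; the grasp point (between the pads) lies 19 mm behind it (grasp_offset is the z of the grasp point in the tool frame, in mm); z points along the fingers, y is the line along which they close (so a half turn about z gives the same grasp; the last joint's range is limited). The gripper opens to 85 mm and grips with 20 to 120 N. Pads are 22 mm wide; open, the fingers measure 114 mm over their backs; the gripper's body (76 mm by 85 mm) begins 54 mm behind the grasp point. The pads swing forward as they close: fully open they stand 13 mm farther back than shut.
Start: joints at [0.997, 0.326, -0.193, 1.052, 0, 1.437], TCP at [234.164, 497.68, 231.281] pointing down, gripper open.
Joint ranges: [-2.65, 2.65], [-0.97, 1.79], [-1.3, 1.35], [-1.93, 2.1], [-1.47, 1.37], [-3.14, 3.14]. Speed limits (rad/s): [2.57, 2.57, 3.14, 3.14, 3.14, 3.14].

## Interface

Orientations are given as a unit quaternion [w, x, y, z].
In Python, from bench import * gives the robot as it stands. The module is installed in compiled form; this text tells all that it offers.
- The arm moves only by the tool send_rows, never from a script. Its argument "rows" is a list of rows, each a list of 2 entries, a list of its own where there are three numbers: the shift along the tool's x, y, z as a fraction of full scale, then the turn, a rotation vector about the tool's x, y, z as a fraction of full scale. A call has 1 to 10 rows; each row shifts and turns the commanded pose from where the row before left it, along the tool's axes as they then stand; what a row does not reach is not made up. Full scale, the value 1, is 20 mm for a shift and 0.1 rad for a turn. A row lasts 1/12 s, in which the tool goes at most 41.7 mm and 7.16 degrees, less where a joint would pass 70% of its speed; a pose out of reach is approached as far as the arm can. A call with a number of a shift or a turn outside -1 to 1 is refused whole. A call with a gripper value outside its range is refused whole. "grip" is the closure, from 0 (fully open) to 1 (shut), set as the call begins (left out, the last holds). The fingers move at their own pace and stop on an object; "squeeze" is the grip in N (left out, the last holds). Time passes only in rows, so rows that do not move let the fingers close. It gives the time, the measured TCP pose, the force, the opening and the grip force at its end, in the units of the state.
- read_state(): the state, without advancing time (a new reading comes with each control period).
- snapshot(name): name is "scene" or "top"; returns the picture (400x640x3 uint8, red, green, blue); there is no depth.
- get_calibration(name): a dict with "intrinsics" (3x3 intrinsics, pixels), "k1" (the pictures are not rectified: a ray, as slopes to the right and down, at radius r is drawn at 1 + k1 r^2 times it, then the intrinsics apply), "pose" (4x4, takes a point from camera to world coordinates). Camera axes: x right, y up, looking along -z (the intrinsics and any distortion apply to the point x, -y, -z); pixel columns grow to the right and rows downward; lengths in mm; the calibration is good to about 2 mm. A picture is of the moment at which its call begins. get_calibration takes no time and is no camera call.
- close_job(): hands the job in; it is judged then, once.
The state is a dict: "t": time; "q": joint angles; "joint_vel": joint speeds; "effort": joint torques, N m; "tcp_pos": TCP position; "tool_rot": TCP orientation; "force": force on the tool from outside, world axes, zero at the start; "ft_torque": the same for the moment, N m; "grip_width": finger opening in mm; "finger_force": force on a finger pad.
Only numpy, scipy, OpenCV 4.12 (cv2) and the standard library are available. Lean on these libraries where they do the work, as an engineer would, in place of code of your own. Each camera call takes 0.05 s, during which the arm holds its last target. There are 200 camera calls.

## Working session

There is one attempt and no reset: what is moved stays moved. The work goes in short steps, Python scripts to look and compute and a tool call to move; the robot and the scene stay as the last step left them, time stands still between calls to the robot, and variables do not carry over. Pictures are saved under pics/ and viewed, at most 10 in all, crops included, and the job is handed in when it is done.

Besides the shell and the picture viewer there is one more tool, called as name(argument=value, ...) on one line, values as JSON. send_rows: Moves the arm, as the interface text tells. Its arguments: {"type":"object","properties":{"rows":{"type":"array","items":{"type":"array"}},"grip":{"type":"number"},"squeeze":{"type":"number"}},"required":["rows"]}

```bash
mkdir -p pics; python3 - <<'E'
from bench import *
import cv2
for n in("scene","top"):
    cv2.imwrite(f"pics/{n}0.png",snapshot(n)[:,:,::-1]); c=get_calibration(n); print(n,c["intrinsics"],c["k1"],c["pose"])
s=read_state(); print(s)
E
```

```text
scene [[424.5664459    0.         321.47535233]
 [  0.         424.5664459  196.56432378]
 [  0.           0.           1.        ]] -0.09686072593913947 [[-3.23874392e-01 -7.27760106e-01  6.04541650e-01  1.06504453e+03]
 [ 9.45973259e-01 -2.38635194e-01  2.19517282e-01  2.40224291e+02]
 [-1.54910063e-02  6.42976261e-01  7.65729428e-01  7.37656809e+02]
 [ 0.00000000e+00  0.00000000e+00  0.00000000e+00  1.00000000e+00]]
top [[451.09238369   0.         320.45507397]
 [  0.         451.09238369 195.43318581]
 [  0.           0.           1.        ]] -0.0754891186015184 [[-5.67175626e-03  9.89379386e-01 -1.45245523e-01  3.87261950e+02]
 [-9.99981348e-01 -5.94073471e-03 -1.41821923e-03  6.12591612e+01]
 [-2.26602199e-03  1.45234770e-01  9.89394626e-01  1.05116862e+03]
 [ 0.00000000e+00  0.00000000e+00  0.00000000e+00  1.00000000e+00]]
{'t': 0.1, 'q': array([ 9.96797392e-01,  3.26883786e-01, -1.93483757e-01,  1.05200431e+00,
       -3.48379742e-06,  1.43659783e+00]), 'joint_vel': array([ 0.00035746,  0.00057804,  0.00202362, -0.00062391,  0.00060222,
       -0.00068805]), 'effort': array([ 1.14621784e-03, -4.44237721e+01,  2.63039249e+01,  7.81882962e-03,
       -8.68677239e-05, -1.16823065e-05]), 'tcp_pos': array([233.8702934 , 497.22115071, 230.57255317]), 'tool_rot': array([-2.71519521e-04,  2.18132177e-01,  9.75918917e-01, -7.39494671e-04]), 'force': array([-0.09622074, -0.58264815,  0.35209528]), 'ft_torque': array([ 0.05799757, -0.03739163,  0.01952744]), 'finger_force': 0.0, 'grip_width': 85.48783876102618}
```

View pics/top0.png

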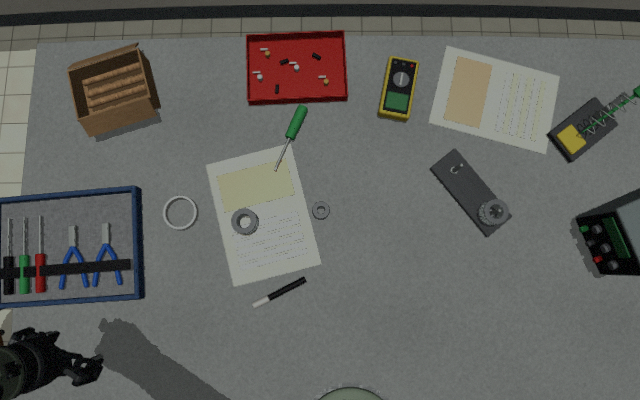

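View pics/scene0.png

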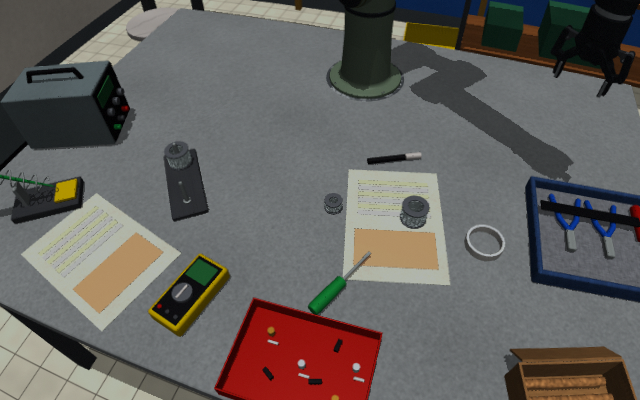

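The top view shows the large reel at about (244,221), the small reel at (321,210), the bare post at about (456,168) and the occupied post at (493,212). I'll enlarge these areas.

```bash
cat > h.py <<'E'
import numpy as np, cv2
from bench import *
def ray(n,u,v):
    c=get_calibration(n);K=np.array(c["intrinsics"]);P=np.array(c["pose"])
    p=cv2.undistortPoints(np.array([[[u,v]]],float),K,np.array([c["k1"],0,0,0,0.]))[0,0]
    return P[:3,3],P[:3,:3]@np.array([p[0],-p[1],-1])
def at(n,u,v,z):
    o,d=ray(n,u,v);return o+d*(z-o[2])/d[2]
def proj(n,X):
    c=get_calibration(n);P=np.array(c["pose"]);x=P[:3,:3].T@(np.array(X,float)-P[:3,3]);x*=[1,-1,-1]
    return cv2.projectPoints(x[None],np.zeros(3),np.zeros(3),np.array(c["intrinsics"]),np.array([c["k1"],0,0,0,0.]))[0][0,0]
E
python3 - <<'E'
import cv2
t=cv2.imread("pics/top0.png");s=cv2.imread("pics/scene0.png")
f=lambda a,x,y,w,h,k:cv2.resize(a[y:y+h,x:x+w],None,fx=k,fy=k,interpolation=cv2.INTER_CUBIC)
# top: reel x220..270,y200..240 k8 ; stand x425..515,y145..240 (k 4)
a=f(t,220,200,50,45,6); b=f(t,425,145,100,95,6); 
c=f(s,390,185,50,50,6); 
import numpy as np
L=np.zeros((570,300,3),np.uint8);L[:270]=a;L[270:]=c;
cv2.imwrite("pics/c1.png",cv2.convertScaleAbs(np.hstack([L[:570],b[:570,:500]]),alpha=1.6))
cv2.imwrite("pics/c2.png",cv2.convertScaleAbs(f(s,150,130,70,95,6),alpha=1.6))
E
```

```text
(no output)
```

View pics/c1.png

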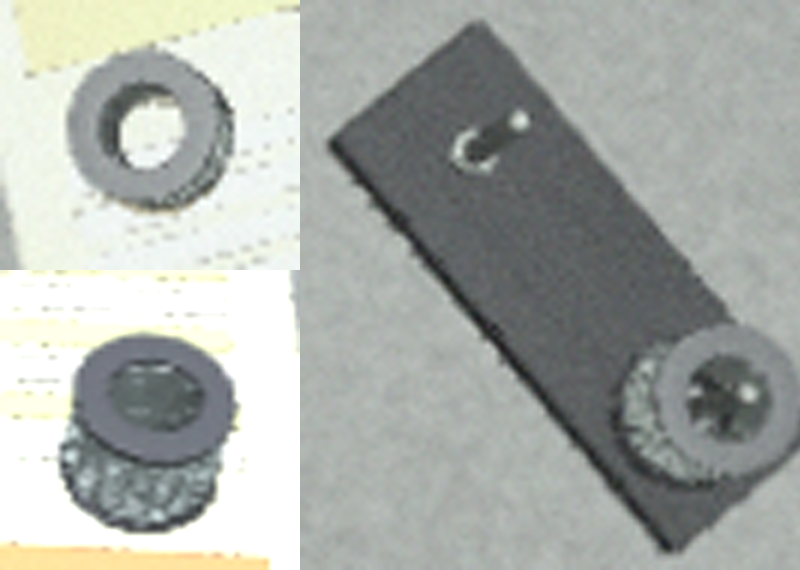

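View pics/c2.png

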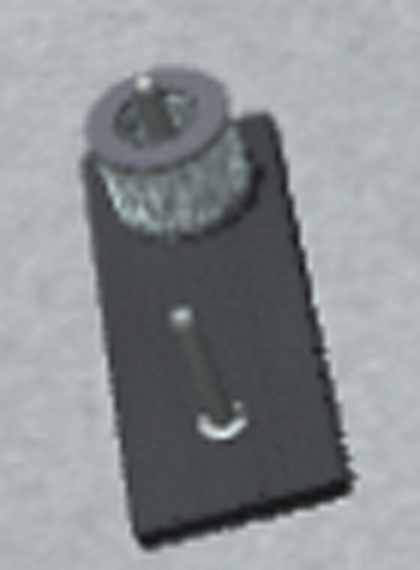

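```bash
python3 - <<'E'
from h import *
np.set_printoptions(precision=1,suppress=True)
D=dict(reel=((243.4,220.6),(415.6,205.9),44),post=((461.25,164.6),(179.75,182.6),74),post2=((498.7,210.1),(173.4,143.75),74),rop=((496.25,210.75),(175.9,149.25),56),small=((321,210),(333,200),28))
for k,(a,b,z) in D.items():
    o,d=ray("top",*a);O,E=ray("scene",*b)
    s=np.linalg.lstsq(np.c_[d,-E],O-o,rcond=None)[0]
    print(k,at("top",*a,z),at("scene",*b,z),"tri",o+d*s[0],O+E*s[1])
E
```

```text
reel [479.1 236.   44. ] [480.1 237.1  44. ] tri [479.2 236.2  42.6] [479.  237.1  42.7]
post [ 598.2 -251.4   74. ] [ 598.7 -250.7   74. ] tri [ 598.4 -251.5   73.5] [ 598.2 -251.2   73.4]
post2 [ 495.7 -330.    74. ] [ 496.5 -330.5   74. ] tri [ 495.8 -330.3   73.2] [ 496.1 -331.    73.5]
rop [ 496.3 -331.4   56. ] [ 495.9 -329.7   56. ] tri [ 496.2 -331.4   56.2] [ 495.6 -330.    55.6]
small [503.9  61.7  28. ] [506.2  63.7  28. ] tri [504.2  61.7  25.1] [503.8  62.9  25. ]
```

send_rows(rows=[[[-0.83, -0.33, 0.3], [0, 0, 0]], [[-0.83, -0.33, 0.3], [0, 0, 0]], [[-0.83, -0.33, 0.3], [0, 0, 0]], [[-0.83, -0.33, 0.3], [0, 0, 0]], [[-0.83, -0.33, 0.3], [0, 0, 0]], [[-0.83, -0.33, 0.3], [0, 0, 0]], [[-0.83, -0.33, 0.3], [0, 0, 0]], [[-0.83, -0.33, 0.3], [0, 0, 0]], [[-0.83, -0.33, 0.3], [0, 0, 0]], [[-0.83, -0.33, 0.3], [0, 0, 0]]], grip=0)

```text
t: 0.93
tcp_pos: [356.5, 366.4, 170.6]
tool_rot: [-0.0, 0.218, 0.976, -0.0]
force: [0.1, -0.1, 0.1]
grip_width: 85.6
finger_force: 0.0
```

send_rows(rows=[[[-0.83, -0.33, 0.3], [0, 0, 0]], [[-0.83, -0.33, 0.3], [0, 0, 0]], [[-0.83, -0.33, 0.3], [0, 0, 0]], [[-0.83, -0.33, 0.3], [0, 0, 0]], [[-0.83, -0.33, 0.3], [0, 0, 0]], [[-0.83, -0.33, 0.3], [0, 0, 0]], [[-0.83, -0.33, 0.3], [0, 0, 0]], [[-0.83, -0.33, 0.3], [0, 0, 0]], [[-0.83, -0.33, 0.3], [0, 0, 0]], [[0, 0, 0], [0, 0, 0]]])

```text
t: 1.77
tcp_pos: [467.4, 247.7, 116.0]
tool_rot: [-0.0, 0.22, 0.976, -0.001]
force: [-0.1, 0.2, 0.3]
grip_width: 85.5
finger_force: 0.0
```

```bash
cat > g.py <<'E'
import sys
from h import *
from scipy.spatial.transform import Rotation as R
np.set_printoptions(precision=2,suppress=True)
s=read_state();q=s["tool_rot"];r=R.from_quat([q[1],q[2],q[3],q[0]])
print(s["t"],s["tcp_pos"],q,s["q"],"F",s["force"],"w",s["grip_width"],s["finger_force"])
T=np.array(list(map(float,sys.argv[1:4])))
print("tool shift/20:",r.inv().apply(T-s["tcp_pos"])/20)
E
python3 g.py 479.6 236.6 110
```

```text
1.7667 [467.39 247.7  115.96] [-0.    0.22  0.98 -0.  ] [ 0.35  0.4  -0.41  0.76 -0.    0.79] F [-0.14  0.21  0.3 ] w 85.45317586217881 0.0
tool shift/20: [-0.79 -0.24  0.3 ]
```

send_rows(rows=[[[-0.79, -0.24, 0.3], [0, 0, 0]], [[0, 0, 1], [0, 0, 0]], [[0, 0, 1], [0, 0, 0]], [[0, 0, 1], [0, 0, 0]], [[0, 0, 1], [0, 0, 0]], [[0, 0, 0.5], [0, 0, 0]], [[0, 0, 0.5], [0, 0, 0]], [[0, 0, 0], [0, 0, 0]], [[0, 0, 0], [0, 0, 0]]])

```text
t: 2.52
tcp_pos: [478.2, 239.0, 11.3]
tool_rot: [-0.0, 0.218, 0.976, -0.0]
force: [0.5, -0.0, 0.9]
grip_width: 85.4
finger_force: 0.0
```

send_rows(rows=[[[0, 0, 0], [0, 0, 0]], [[0, 0, 0], [0, 0, 0]], [[0, 0, 0], [0, 0, 0]], [[0, 0, 0], [0, 0, 0]], [[0, 0, 0], [0, 0, 0]], [[0, 0, 0], [0, 0, 0]], [[0, 0, 0], [0, 0, 0]], [[0, 0, 0], [0, 0, 0]]], grip=1, squeeze=50)

```text
t: 3.18
tcp_pos: [479.0, 238.6, 12.8]
tool_rot: [0.001, 0.218, 0.976, -0.0]
force: [-2.5, -1.3, 6.8]
grip_width: 57.2
finger_force: 52.4
```

```bash
python3 g.py 479.6 236.6 120; python3 - <<'E'
from h import *
s=snapshot("scene")[:,:,::-1]
cv2.imwrite("pics/g.png",cv2.resize(s[120:250,340:500],None,fx=4,fy=4))
E
```

```text
3.1833 [479.02 238.6   12.76] [ 0.    0.22  0.98 -0.  ] [ 0.32  0.55 -0.49  0.53 -0.    0.77] F [-2.47 -1.35  6.81] w 57.239442239882074 52.36103732138872
tool shift/20: [-0.08 -0.08 -5.36]
```

View pics/g.png

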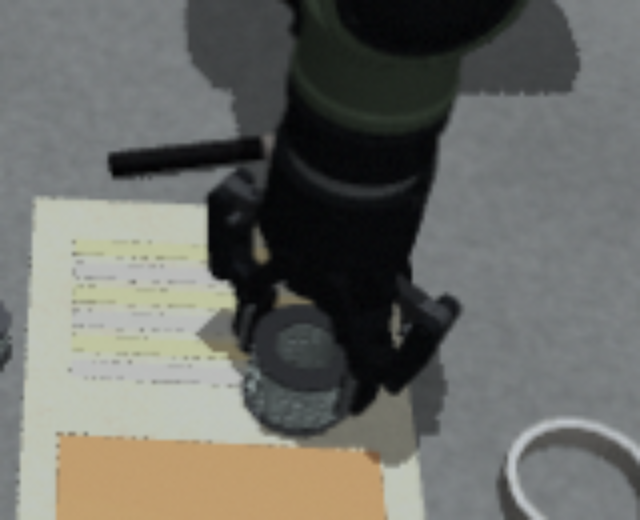

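The picture shows the reel held between both pads with its top at about (302,348) in the crop, upright and where it stood. The width of 57 mm fits. I'll lift it.

send_rows(rows=[[[0, 0, -0.4], [0, 0, 0]], [[0, 0, -0.8], [0, 0, 0]], [[0, 0, -1], [0, 0, 0]], [[0, 0, -1], [0, 0, 0]], [[0, 0, -1], [0, 0, 0]], [[0, 0, -1], [0, 0, 0]], [[0, 0, -0.5], [0, 0, 0]], [[0, 0, -0.3], [0, 0, 0]], [[0, 0, 0], [0, 0, 0]], [[0, 0, 0], [0, 0, 0]]])

```text
t: 4.07
tcp_pos: [478.0, 238.7, 130.8]
tool_rot: [-0.0, 0.218, 0.976, -0.0]
force: [-0.4, 0.2, -5.2]
grip_width: 57.5
finger_force: 54.6
```

```bash
python3 g.py 598.4 -251.1 125
```

```text
4.0667 [478.02 238.74 130.76] [-0.    0.22  0.98 -0.  ] [ 0.32  0.39 -0.38  0.8   0.    0.76] F [-0.4   0.16 -5.24] w 57.541070501686036 54.60592104122043
tool shift/20: [-15.87 -19.6    0.29]
```

send_rows(rows=[[[-0.3, -0.37, 0], [0, 0, 0]], [[-0.5, -0.62, 0], [0, 0, 0]], [[-0.55, -0.68, 0], [0, 0, 0]], [[-0.55, -0.68, 0], [0, 0, 0]], [[-0.55, -0.68, 0], [0, 0, 0]], [[-0.55, -0.68, 0], [0, 0, 0]], [[-0.55, -0.68, 0], [0, 0, 0]], [[-0.55, -0.68, 0], [0, 0, 0]], [[-0.55, -0.68, 0], [0, 0, 0]], [[-0.55, -0.68, 0], [0, 0, 0]]])

```text
t: 4.9
tcp_pos: [516.9, 76.6, 129.9]
tool_rot: [-0.001, 0.218, 0.976, -0.0]
force: [0.9, -0.3, -3.5]
grip_width: 56.9
finger_force: 54.6
```

send_rows(rows=[[[-0.55, -0.68, 0], [0, 0, 0]], [[-0.55, -0.68, 0], [0, 0, 0]], [[-0.55, -0.68, 0], [0, 0, 0]], [[-0.55, -0.68, 0], [0, 0, 0]], [[-0.55, -0.68, 0], [0, 0, 0]], [[-0.55, -0.68, 0], [0, 0, 0]], [[-0.55, -0.68, 0], [0, 0, 0]], [[-0.55, -0.68, 0], [0, 0, 0]], [[-0.55, -0.68, 0], [0, 0, 0]], [[-0.55, -0.68, 0], [0, 0, 0]]])

```text
t: 5.73
tcp_pos: [558.3, -93.0, 129.7]
tool_rot: [-0.001, 0.218, 0.976, -0.0]
force: [0.7, 0.1, -4.5]
grip_width: 57.3
finger_force: 54.6
```

send_rows(rows=[[[-0.55, -0.68, 0], [0, 0, 0]], [[-0.55, -0.68, 0], [0, 0, 0]], [[-0.55, -0.68, 0], [0, 0, 0]], [[-0.55, -0.68, 0], [0, 0, 0]], [[-0.55, -0.68, 0], [0, 0, 0]], [[-0.5, -0.62, 0], [0, 0, 0]], [[-0.4, -0.5, 0], [0, 0, 0]], [[-0.3, -0.35, 0], [0, 0, 0]], [[0, 0, 0], [0, 0, 0]], [[0, 0, 0], [0, 0, 0]]])

```text
t: 6.57
tcp_pos: [589.2, -213.5, 131.0]
tool_rot: [-0.0, 0.218, 0.976, 0.0]
force: [-0.1, 0.4, -4.2]
grip_width: 56.9
finger_force: 54.6
```

```bash
python3 g.py 598.4 -251.1 125
```

```text
6.5667 [ 589.24 -213.48  130.97] [-0.    0.22  0.98  0.  ] [-0.47  0.54 -0.12  0.91  0.   -0.03] F [-0.1   0.35 -4.24] w 56.92440310379819 54.62345078587532
tool shift/20: [-1.22 -1.51  0.3 ]
```

send_rows(rows=[[[-0.5, -0.6, 0], [0, 0, 0]], [[-0.5, -0.6, 0], [0, 0, 0]], [[-0.2, -0.3, 0], [0, 0, 0]], [[0, 0, 0.5], [0, 0, 0]], [[0, 0, 0.5], [0, 0, 0]], [[0, 0, 0], [0, 0, 0]], [[0, 0, 0], [0, 0, 0]], [[0, 0, 0], [0, 0, 0]]])

```text
t: 7.23
tcp_pos: [598.0, -249.8, 110.8]
tool_rot: [-0.001, 0.218, 0.976, 0.0]
force: [0.3, 0.1, -3.5]
grip_width: 57.3
finger_force: 54.7
```

```bash
python3 g.py 598.4 -251.1 110; python3 - <<'E'
from h import *
s=snapshot("scene")[:,:,::-1];t=snapshot("top")[:,:,::-1]
f=lambda a,x,y:cv2.resize(a[y:y+110,x:x+80],None,fx=5,fy=5,interpolation=cv2.INTER_CUBIC)
cv2.imwrite("pics/p.png",cv2.convertScaleAbs(np.hstack([f(s,145,110),f(t,430,110)]),alpha=1.7))
p=read_state()["tcp_pos"]
for h in (0,44):
  X=[p[0],p[1],p[2]-12.8+h]; print(proj("scene",X),(proj("scene",X)-[145,110])*5,(proj("top",X)-[430,110])*5)
E
```

```text
7.2333 [ 597.96 -249.76  110.82] [-0.    0.22  0.98  0.  ] [-0.51  0.6  -0.08  0.9   0.   -0.07] F [ 0.27  0.08 -3.53] w 57.30531582482201 54.65663217008114
tool shift/20: [-0.05 -0.05  0.04]
[176.77621203 174.70475342] [158.88106016 323.52376712] [171.27721667 260.22124886]
[170.89480838 159.84468385] [129.47404191 249.22341925] [204.07185529 237.17716623]
```

View pics/p.png

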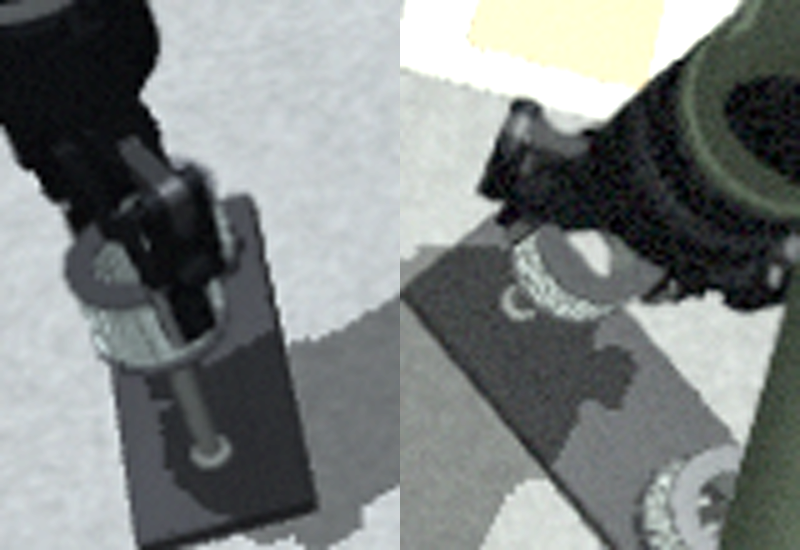

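The reel hangs upright within about 2 mm of being centred over the post: its top-left edge is at (67,270) in the left crop, the post foot at (210,450). I'll lower it.

send_rows(rows=[[[-0.05, -0.05, 0.2], [0, 0, 0]], [[0, 0, 0.4], [0, 0, 0]], [[0, 0, 0.4], [0, 0, 0]], [[0, 0, 0.4], [0, 0, 0]], [[0, 0, 0.4], [0, 0, 0]], [[0, 0, 0.3], [0, 0, 0]], [[0, 0, 0], [0, 0, 0]]])

```text
t: 7.92
tcp_pos: [597.5, -251.4, 67.0]
tool_rot: [-0.002, 0.218, 0.976, 0.001]
force: [-0.5, -0.6, -4.9]
grip_width: 57.0
finger_force: 54.6
```

send_rows(rows=[[[0, 0, 0.2], [0, 0, 0]], [[0, 0, 0.4], [0, 0, 0]], [[0, 0, 0.4], [0, 0, 0]], [[0, 0, 0.3], [0, 0, 0]], [[0, 0, 0.3], [0, 0, 0]], [[0, 0, 0.2], [0, 0, 0]], [[0, 0, 0], [0, 0, 0]], [[0, 0, 0], [0, 0, 0]]])

```text
t: 8.58
tcp_pos: [598.6, -252.0, 32.9]
tool_rot: [-0.0, 0.218, 0.976, 0.0]
force: [-0.1, -0.1, -4.0]
grip_width: 57.5
finger_force: 54.6
```

Underside is about 8 mm above the plate, with no contact yet. Slower now.

send_rows(rows=[[[0, 0, 0.1], [0, 0, 0]], [[0, 0, 0.1], [0, 0, 0]], [[0, 0, 0.1], [0, 0, 0]], [[0, 0, 0], [0, 0, 0]], [[0, 0, 0], [0, 0, 0]]])

```text
t: 9.0
tcp_pos: [598.7, -252.1, 27.2]
tool_rot: [-0.0, 0.218, 0.976, 0.0]
force: [-0.2, 0.8, -4.0]
grip_width: 56.7
finger_force: 54.7
```

send_rows(rows=[[[0, 0, 0.05], [0, 0, 0]], [[0, 0, 0.05], [0, 0, 0]], [[0, 0, 0], [0, 0, 0]], [[0, 0, 0], [0, 0, 0]]])

```text
t: 9.33
tcp_pos: [598.8, -252.1, 25.2]
tool_rot: [-0.0, 0.218, 0.976, 0.0]
force: [-0.9, 0.5, -2.9]
grip_width: 57.4
finger_force: 54.7
```

send_rows(rows=[[[0, 0, 0.05], [0, 0, 0]], [[0, 0, 0], [0, 0, 0]], [[0, 0, 0], [0, 0, 0]], [[0, 0, 0], [0, 0, 0]]])

```text
t: 9.67
tcp_pos: [598.9, -252.2, 24.9]
tool_rot: [0.0, 0.218, 0.976, -0.0]
force: [-2.4, 1.8, 3.2]
grip_width: 57.1
finger_force: 55.2
```

send_rows(rows=[[[0, 0, 0.05], [0, 0, 0]], [[0, 0, 0], [0, 0, 0]], [[0, 0, 0], [0, 0, 0]], [[0, 0, 0], [0, 0, 0]]])

```text
t: 10.0
tcp_pos: [598.9, -252.2, 24.8]
tool_rot: [0.0, 0.218, 0.976, -0.0]
force: [-5.7, 3.7, 9.5]
grip_width: 57.5
finger_force: 55.9
```

The upward force at z = 24.8 matches the expected seat height, so I'll let go.

send_rows(rows=[[[0, 0, 0], [0, 0, 0]], [[0, 0, 0], [0, 0, 0]], [[0, 0, 0], [0, 0, 0]], [[0, 0, 0], [0, 0, 0]], [[0, 0, 0], [0, 0, 0]], [[0, 0, 0], [0, 0, 0]], [[0, 0, 0], [0, 0, 0]], [[0, 0, 0], [0, 0, 0]]], grip=0)

```text
t: 10.67
tcp_pos: [598.8, -252.1, 23.2]
tool_rot: [-0.0, 0.218, 0.976, 0.0]
force: [0.3, -0.8, -1.0]
grip_width: 85.2
finger_force: 0.0
```

send_rows(rows=[[[0, 0, -0.2], [0, 0, 0]], [[0, 0, -0.5], [0, 0, 0]], [[0, 0, -0.5], [0, 0, 0]], [[0, 0, -0.8], [0, 0, 0]], [[0, 0, -1], [0, 0, 0]], [[0, 0, -1], [0, 0, 0]], [[0, 0, -1], [0, 0, 0]], [[0, 0, -1], [0, 0, 0]], [[0, 0, -1], [0, 0, 0]], [[0, 0, 0], [0, 0, 0]]])

```text
t: 11.5
tcp_pos: [601.5, -253.5, 169.5]
tool_rot: [0.004, 0.218, 0.976, -0.001]
force: [0.6, -0.1, 0.3]
grip_width: 85.5
finger_force: 0.0
```

send_rows(rows=[[[0, 0.5, -0.5], [0, 0, 0]], [[0, 1, -0.5], [0, 0, 0]], [[0, 1, 0], [0, 0, 0]], [[0, 1, 0], [0, 0, 0]], [[0, 1, 0], [0, 0, 0]], [[0, 1, 0], [0, 0, 0]], [[0, 1, 0], [0, 0, 0]], [[0, 1, 0], [0, 0, 0]], [[0, 0, 0], [0, 0, 0]], [[0, 0, 0], [0, 0, 0]]])

```text
t: 12.33
tcp_pos: [662.6, -114.7, 182.8]
tool_rot: [-0.001, 0.217, 0.976, -0.0]
force: [0.8, -0.0, 0.3]
grip_width: 85.3
finger_force: 0.0
```

```bash
python3 - <<'E'
from h import *
s=snapshot("scene")[:,:,::-1];t=snapshot("top")[:,:,::-1]
f=lambda a,x,y:cv2.resize(a[y:y+110,x:x+80],None,fx=5,fy=5,interpolation=cv2.INTER_CUBIC)
cv2.imwrite("pics/e.png",cv2.convertScaleAbs(np.hstack([f(s,145,130),f(t,430,130)]),alpha=1.7))
E
```

```text
(no output)
```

View pics/e.png

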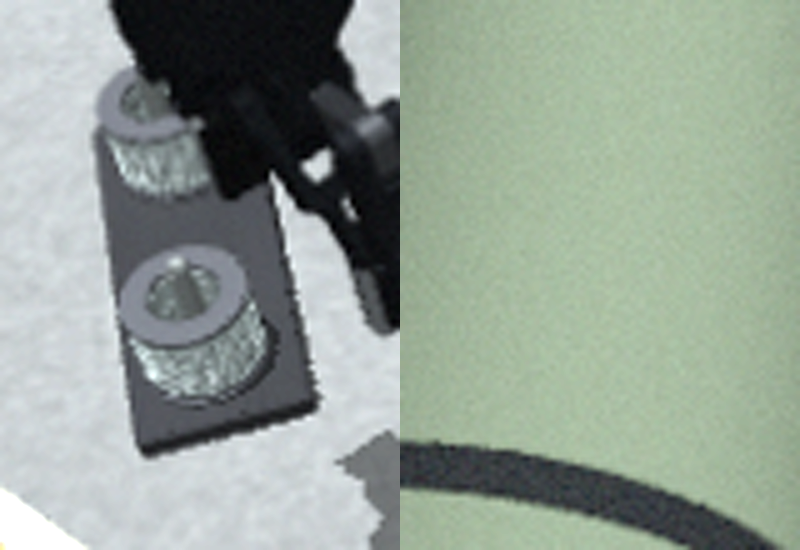

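The large reel sits flat on the foot around its post (post tip at (178,265) in the crop, reel top centred at (185,297)). The other reel hasn't moved and the gripper is clear, so I'll hand the job in.

```bash
python3 -c "
from bench import *
print(close_job())"
```

```text
the job is handed in; nothing more can be done
None
```

The large reel is on the bare post, lowered until it touched the stand's foot and then released. The last picture shows it sitting flat, with the other reel on the stand in place; I didn't re-check the small reel, but the arm only passed high over it. The job was handed in at about 12 s, and no verdict came back.

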